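# Pin the belt tensioner slack

## Robot

A 6-joint arm with a two-finger parallel gripper is mounted at the origin on a cart in front of the work surface, level with it; the furniture and walls round the work are solid. World frame = base frame: x ahead of the robot, y to its left, z up, the work surface at z = 0. Lengths are in m, angles in rad, forces in N, time in s.
With the tool pointing down it reaches from about 0.35 to 0.775 m from the base axis. Payload 7.3 kg.
Tool frame: the origin (TCP) lies between the finger pads; the fingertips stand 17 mm ahead of it and the grasp point (between the pads) lies 2 mm behind it; z points along the fingers, y is the direction in which the jaws open and shut (so a half turn about z gives the same grasp; the last joint's range is limited). The gripper opens to 92 mm and grips with 3 to 60 N. Pads are 19 mm wide; open, the fingers measure 130 mm over their backs; the gripper's body (75 mm by 190 mm) begins 47 mm behind the grasp point.
Start: joints at [-1.37, 0.342, 1.524, -0, 1.275, -0.146], TCP at [0.178, -0.494, 0.244] pointing down, gripper open.
Joint ranges: [-2.53, 2.53], [-0.77, 2.02], [0.04, 2.7], [-1, 4.14], [0.28, 2.66], [-3.11, 3.11]. Speed limits (rad/s): [2.57, 2.57, 3.14, 3.14, 3.14, 3.14].

## Interface

Orientations are given as [roll, pitch, yaw] about the fixed x, y, z axes, in that order (R = Rz(yaw) Ry(pitch) Rx(roll)).
In Python, from cell import sensors, vision, hand_in gives the robot as it stands.
- The arm moves only by the tool step_arm, never from a script. Its argument "series" is a list of rows, each a list of 5 numbers: the opening, from 0 (shut) to 1 (fully open), then the shift along the world's x, y, z each as a share of 25 mm, from -1 to 1, then the turn about the world's z as a share of 0.08 rad, from -1 to 1. A call has 1 to 12 rows; each row shifts and turns the commanded pose from where the row before left it; what a row does not reach is not made up. A row lasts 1/10 s, in which the tool goes at most 50 mm and 8.59 degrees, less where a joint would pass 70% of its speed; a pose out of reach is approached as far as the arm can. A call with a number of a shift or a turn outside -1 to 1 is refused whole. A call with a gripper value outside its range is refused whole. The fingers move at their own pace and stop on an object; "squeeze" is the grip in N (left out, the last holds). Time passes only in rows, so rows that do not move let the fingers close. It gives the time, the measured TCP pose, the force and the opening at its end, in the units of the state.
- sensors.observe(): the state, without advancing time (a new reading comes with each control period).
- vision.read_camera(name): name is "scene" or "side" or "wrist"; returns a dict with "pixels" (480x640x3 uint8, blue, green, red), "range_z" (480x640 float32, m along the optical axis (not along the pixel's ray), 0 where there is no reading), "camera_matrix" (3x3 intrinsics, pixels), "pose" (4x4, takes a point from camera to world coordinates). Camera axes: x right, y down, z forward; pixel columns grow to the right and rows downward; lengths in m; the calibration is good to about 2 mm. The wrist camera is an equidistant fisheye: a pixel r from the principal point sees the ray r / f radians off the axis. A picture is of the moment at which its call begins.
- hand_in(): hands the job in, once; it reports no verdict.
The state is a dict: "time": time; "qpos": joint angles; "qvel": joint speeds; "joint_efforts": joint torques, N m; "tool_pos": TCP position; "tool_rot": TCP orientation; "contact_force": force on the tool from outside, world axes, zero at the start; "torque": the same for the moment, N m; "opening": finger opening in m.
Only numpy, scipy, OpenCV 4.12 (cv2) and the standard library are available. Lean on these libraries where they do the work, as an engineer would, in place of code of your own. Each camera call takes 0.05 s, during which the arm holds its last target.

## Task

Slacken the little bench belt machine for a belt change: take the locking pin from its wooden stand, put it into the hole in the tension wheel, and use it to turn the wheel anticlockwise (seen from above) against its spring until the pin finds the hidden hole below. Push it fully home there and leave it holding the wheel. Feel for the hole with light pressure without forcing anything, do not let the wheel fly back, and leave the other things on the bench where they are.

Things in the scene. Friction and masses are not known exactly. Their poses are not given: they have to be found in the camera images.
- wheel_axis (a point): Axis of the tension wheel at the height of the wheel's top face, 34 mm above the worktop. The machine is a fixed grey base plate 250 x 144 x 8 mm; the axis lies 77 mm from its near end, and a fixed upright roller (52 mm across, top 60 mm above the worktop) stands 122 mm from the axis toward the far end. z is up.
- wheel_hole (a point): Centre of the mouth of the tension wheel's only hole, in its top face, 50 mm from wheel_axis; moves with the wheel. The wheel is a level bare-metal disc 140 mm across, 10 mm thick, with a dark rim, a dark hub cap (7 mm high) and a black idler roller (36 mm across, 21 mm high) on it opposite the hole. The hole is 12 mm across, 2 mm chamfer, right through.
- ring_centre (a point): On the wheel's axis, at the top of a fixed flat lock ring hidden 2 mm under the wheel, 22 mm above the worktop. The ring has one hole, on the same 50 mm circle as the wheel's: 12 mm across, 1.5 mm chamfer, 14 mm deep. It was clamped at an unknown place: it lines up with the wheel's hole at some wheel angle between 0.55 and 1.05 rad, to be found by feel only.
- wheel (a joint): Angle of the tension wheel (rad): 0 at rest against its stop, growing anticlockwise seen from above, end stop at 1.3. A spring always turns it back to 0: to hold it takes about 3 N at the hole at 0, rising to about 5.5 N at 1.05 rad. Let go, it flies back.
- pin_handle (a point): Centre of the locking pin's black flat-sided handle (30 mm along its x, 14 mm thick along its y, 30 mm high), the place to grip. The pin stands upright in a hole of a fixed wooden stand (64 x 64 x 28 mm), its collar resting on the stand's top. 60 g. z points up along the pin. The collar's underside is 23 mm below this point and the tip 47 mm below it.
- pin_collar (a point): Centre of the underside of the pin's steel collar (24 mm across, 4 mm thick), where the shank begins; it rests on the wheel's top face when the pin is fully home.
- pin_tip (a point): Tip of the pin's steel shank, 24 mm below the collar's underside; the shank is 10 mm in diameter, its end bevelled to 7 mm over the last 2.5 mm. When it rests on the lock ring beside the ring's hole the collar stands 12 mm above the wheel.
- red_tile: Red glass square, 52 x 52 x 7 mm, lying loose on the worktop; a bystander. Origin at its underside.
- amber_tile: Amber glass square, 47 x 46 x 7 mm, lying loose on the worktop; a bystander. Origin at its underside.
- marker: Black and white marker pen, 17 x 135 x 16 mm, lying along its y; a bystander. Origin at its underside.
- mini_pliers: Small pliers with orange grips, 134 x 62 x 13 mm, lying along their x; a bystander. Origin at the underside.
Mind the look-alikes: they are no part of the job. Of the things that look like the part that bears pin_handle, the largest one is meant.

How it is judged:
By the outcome, as a careful person would: the job done as asked, in the order asked, and still so for the second after the job is handed in, with the robot touching nothing.
It also fails if it takes over 72 s, if anything falls off the work surface, if the arm or the gripper's body presses on something with over 40 N, if the wrist force passes 120 N, or if a joint passes its speed limit or range.

## Working session

There is one attempt and no reset: what is moved stays moved. The work goes in short steps, Python scripts to look and compute and a tool call to move; the robot and the scene stay as the last step left them, time stands still between calls to the robot, and variables do not carry over. Pictures are saved under pics/ and viewed, and the job is handed in when it is done.

Besides the shell and the picture viewer there is one more tool, called as name(argument=value, ...) on one line, values as JSON. step_arm: Moves the arm, as the interface text tells. Its arguments: {"type":"object","properties":{"series":{"type":"array","items":{"type":"array","items":{"type":"number","minimum":-1,"maximum":1}}},"squeeze":{"type":"number"}},"required":["series"]}

```bash
ls; mkdir -p pics; python3 - <<'E'
from cell import sensors, vision
import cv2, numpy as np
print(sensors.observe())
for n in ["scene","side","wrist"]:
    d=vision.read_camera(n); cv2.imwrite(f"pics/{n}0.png",d["pixels"]); np.savez(f"{n}0.npz",**d)
    print(n,d["camera_matrix"].tolist(),np.round(d["pose"],3).tolist())
E
```

```text
pics
{'time': 0.0, 'qpos': array([-1.36999773e+00,  3.42734145e-01,  1.52503018e+00, -1.26386331e-05,
        1.27537551e+00, -1.45974939e-01]), 'qvel': array([ 6.04442148e-04, -1.85868066e-03, -1.19813832e-03,  9.85248861e-05,
       -7.29384487e-04,  5.17489297e-04]), 'joint_efforts': array([-1.30491750e-03, -4.31244493e+01, -2.44221246e+01,  7.18543888e-02,
        5.60489588e-02, -1.29753853e-04]), 'tool_pos': array([ 0.17838227, -0.49336087,  0.24303441]), 'tool_rot': array([-3.14006016e+00, -2.13092679e-04,  3.46777057e-01]), 'contact_force': array([0.41754694, 0.40216192, 0.29599951]), 'torque': array([-0.0160656 , -0.00698356, -0.04001114]), 'opening': 0.0919134156493363}
scene [[547.0936389769148, 0.0, 329.2527268171173], [0.0, 547.0936389769148, 230.51147740039016], [0.0, 0.0, 1.0]] [[0.871, -0.338, 0.357, 0.123], [-0.492, -0.571, 0.657, -0.746], [-0.018, -0.748, -0.663, 0.71], [0.0, 0.0, 0.0, 1.0]]
side [[560.8593382058828, 0.0, 318.06945261119404], [0.0, 560.8593382058828, 239.61099572069432], [0.0, 0.0, 1.0]] [[0.855, -0.437, 0.28, 0.194], [-0.519, -0.734, 0.438, -0.508], [0.014, -0.52, -0.854, 0.883], [0.0, 0.0, 0.0, 1.0]]
wrist [[371.64829954431775, 0.0, 318.1670153613886], [0.0, 371.64829954431775, 236.49879580923098], [0.0, 0.0, 1.0]] [[0.34, -0.908, -0.245, 0.244], [-0.941, -0.328, -0.088, -0.469], [-0.001, 0.26, -0.965, 0.384], [0.0, 0.0, 0.0, 1.0]]
```

View pics/scene0.png

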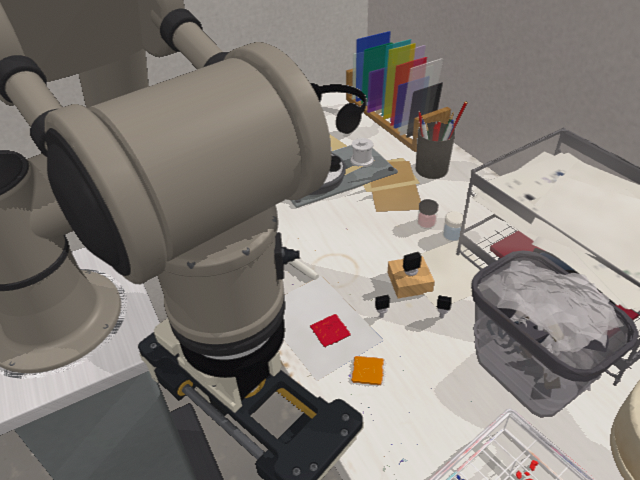

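View pics/side0.png

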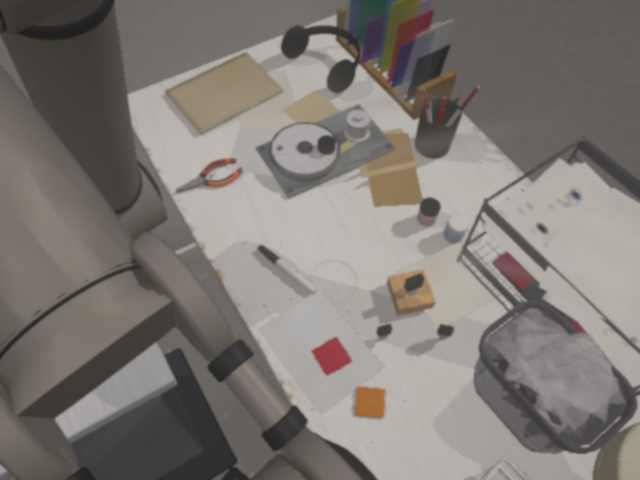

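View pics/wrist0.png

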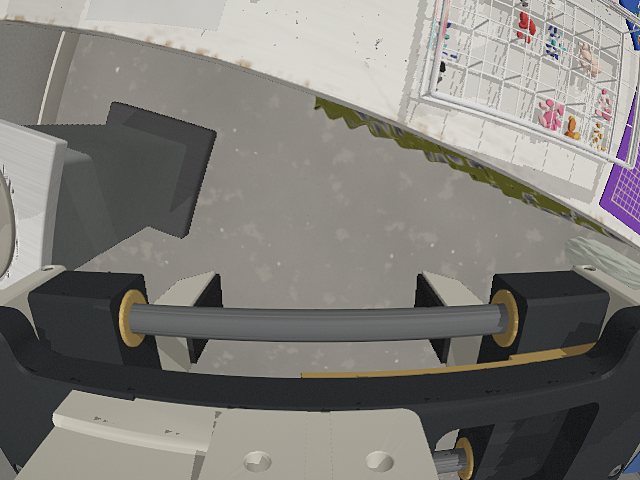

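The side picture shows the machine, with the wheel centre near (305,149). Three things could be the pin: black handles at (413,284) on the wooden stand, at (384,330) and at (445,330). I'll check them in close crops with depth.

```bash
cat > h.py <<'E'
import numpy as np, cv2
def load(n): return dict(np.load(n))
def pt(d,u,v,z=None):
    K=d["camera_matrix"];P=d["pose"]
    r=np.array([(u-K[0,2])/K[0,0],(v-K[1,2])/K[1,1],1.0])
    if z is None: s=d["range_z"][int(round(v)),int(round(u))]
    else:
        rw=P[:3,:3]@r; s=(z-P[2,3])/rw[2]
    return P[:3,:3]@(r*s)+P[:3,3]
def proj(d,p):
    P=d["pose"];q=P[:3,:3].T@(np.asarray(p)-P[:3,3]);K=d["camera_matrix"]
    return (K@(q/q[2]))[:2]
def wm(d):
    K=d["camera_matrix"];P=d["pose"];H,W=d["range_z"].shape
    u,v=np.meshgrid(np.arange(W),np.arange(H));Z=d["range_z"]
    c=np.stack([(u-K[0,2])/K[0,0]*Z,(v-K[1,2])/K[1,1]*Z,Z],-1)
    return c@P[:3,:3].T+P[:3,3]
def crop(d,u0,v0,u1,v1,s,name):
    im=cv2.resize(d["pixels"][v0:v1,u0:u1],None,fx=s,fy=s,interpolation=cv2.INTER_CUBIC)
    cv2.imwrite(name,im)
E
python3 - <<'E'
from h import *
s=load("side0.npz"); c=load("scene0.npz")
crop(s,365,255,475,345,7,"pics/a1.png"); crop(c,360,240,470,320,7,"pics/a2.png"); crop(s,240,90,400,210,5,"pics/a3.png")
for d,l in ((s,[(413,284),(384,330),(445,330),(405,275),(410,305),(305,149),(325,144),(356,116),(385,150),(282,150)]),(c,[(412,260),(382,302),(444,302)])):
    for p in l: print(p,np.round(pt(d,*p),4))
E
```

```text
(413, 284) [ 0.5518 -0.2397  0.0632]
(384, 330) [ 0.47   -0.2773  0.0485]
(445, 330) [ 0.553  -0.3275  0.0496]
(405, 275) [ 0.5642 -0.2082  0.0311]
(410, 305) [ 0.539  -0.2577  0.0293]
(305, 149) [0.5554 0.1144 0.0398]
(325, 144) [0.5895 0.0959 0.0528]
(356, 116) [0.6766 0.1205 0.0609]
(385, 150) [0.705  0.0507 0.0119]
(282, 150) [0.5167 0.1372 0.0368]
(412, 260) [ 0.5542 -0.2403  0.0624]
(382, 302) [ 0.469  -0.2795  0.0445]
(444, 302) [ 0.5549 -0.3282  0.0429]
```

View pics/a1.png

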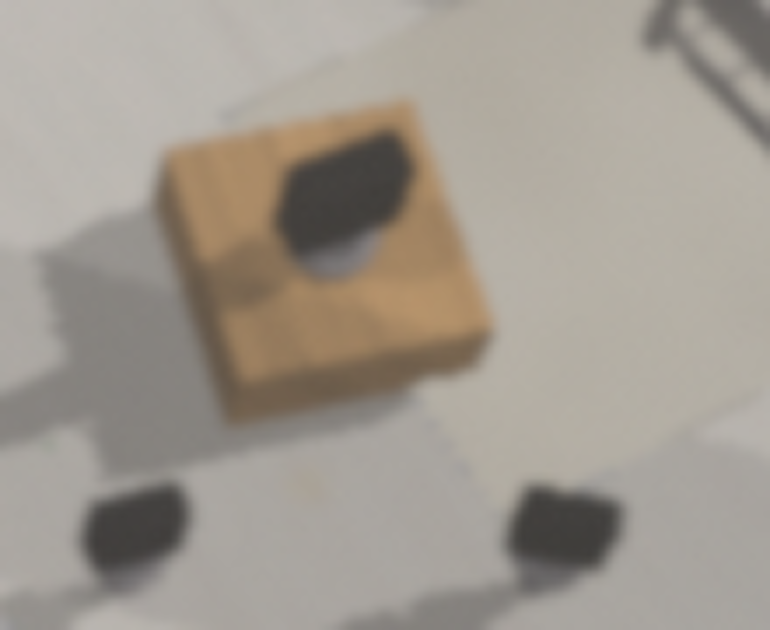

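View pics/a2.png

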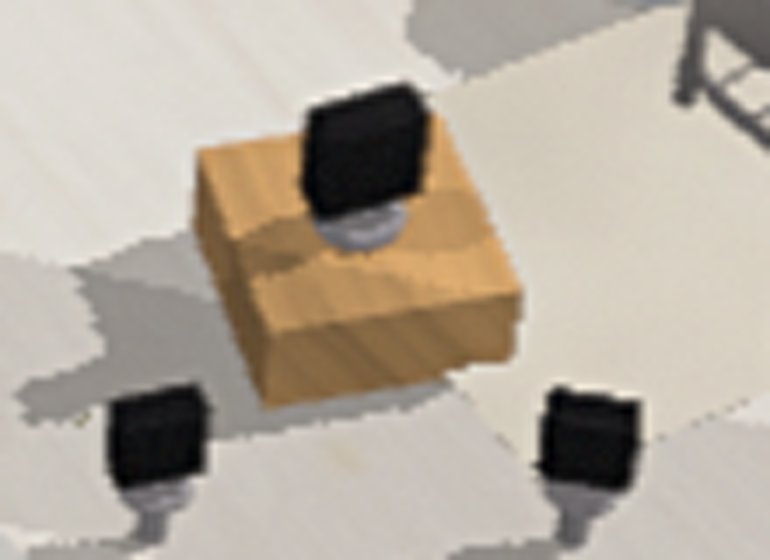

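View pics/a3.png

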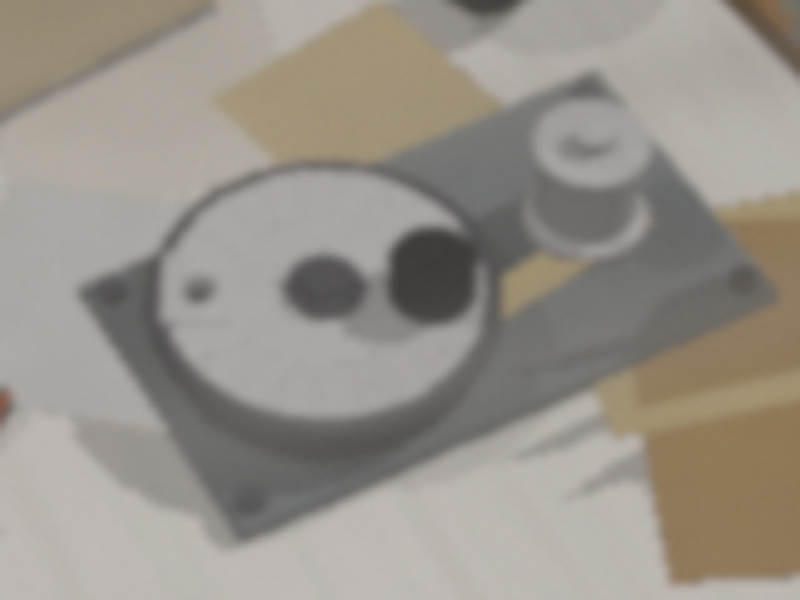

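```bash
python3 - <<'E'
from h import *
s=load("side0.npz"); c=load("scene0.npz")
W=wm(s)
ax0=pt(s,(325+.5)/5-.5+240,(287.5)/5-.5+90,0.041); h0=pt(s,(199+.5)/5-.5+240,(291.5)/5-.5+90,0.034)
print("hub",ax0,"hole",h0,np.linalg.norm((ax0-h0)[:2]))
m=(np.hypot(W[...,0]-ax0[0],W[...,1]-ax0[1])<.1)&(W[...,2]>.026)&(W[...,2]<.042)
P=W[m]; print(m.sum(),np.median(P[:,2]))
print("circ",cv2.minEnclosingCircle(P[:,:2].astype(np.float32)))
# edge fit by image ellipse: dark rim outer in a mask
m2=(np.hypot(W[...,0]-.68,W[...,1]-.12)<.04)&(W[...,2]>.054)&(W[...,2]<.066)
P=W[m2]; print("roller",m2.sum(),cv2.minEnclosingCircle(P[:,:2].astype(np.float32)),np.median(P[:,2]))
roll=pt(s,(590)/5+240-.5,(128)/5+90-.5,0.06); print("roller px",roll)
print("corners",[np.round(pt(s,u/5+240-.4,v/5+90-.4,.008),4) for u,v in((78,288),(597,70),(778,292),(235,545))])
# handle
for d,n in ((s,'s'),(c,'c')):
    W=wm(d); g=d["pixels"].max(-1)
    m=(np.hypot(W[...,0]-.553,W[...,1]+.238)<.035)&(W[...,2]>.036)&(W[...,2]<.09)
    P=W[m]; print(n,m.sum(),P.min(0),P.max(0))
    t=P[P[:,2]>P[:,2].max()-.006]; r=cv2.minAreaRect(t[:,:2].astype(np.float32)*1000); print("top rect mm",r,len(t),np.median(t[:,2]))
    P=W[(np.hypot(W[...,0]-.553,W[...,1]+.238)<.05)&(abs(W[...,2]-.028)<.006)]; print("stand",cv2.minAreaRect(P[:,:2].astype(np.float32)*1000))
E
```

```text
hub [0.55676817 0.11821948 0.041     ] hole [0.51610314 0.14681692 0.034     ] 0.04971376702990682
2905 0.035198571181063176
circ ((0.5583403706550598, 0.11978360265493393), 0.07191742211580276)
roller 299 ((0.681407630443573, 0.11668543517589569), 0.02481740340590477) 0.05635594509607089
roller px [0.68106607 0.12175135 0.06      ]
corners [array([0.4846, 0.1931, 0.008 ]), array([0.733 , 0.1878, 0.008 ]), array([0.7282, 0.0469, 0.008 ]), array([0.4763, 0.0498, 0.008 ])]
s 261 [ 0.54370006 -0.24582801  0.0360003 ] [ 0.57337907 -0.22566776  0.07128259]
top rect mm ((558.8731079101562, -235.0667724609375), (13.487292289733887, 29.88153648376465), 83.62789154052734) 117 0.06747829535938532
stand ((559.6307373046875, -234.2349853515625), (66.43341827392578, 64.9277114868164), 71.45267486572266)
c 297 [ 0.54264458 -0.24484451  0.03605195] [ 0.57356458 -0.22630366  0.0691712 ]
top rect mm ((558.1467895507812, -234.95458984375), (15.565082550048828, 29.77617835998535), 80.39214324951172) 110 0.0659438489468282
stand ((559.1185302734375, -234.5190887451172), (68.59403228759766, 65.11251831054688), 71.42806243896484)
```

The handle on the stand at (413,284) is the largest of the three and its top measures 66 mm, as described for the pin. The other two are smaller and stand on the bench without a stand. I'll approach and look with the wrist camera.

step_arm(series=[[1, 1, 0.86, 0, -0.5], [1, 1, 0.86, 0, -0.5], [1, 1, 0.86, 0, -0.5], [1, 1, 0.86, 0, -0.5], [1, 1, 0.86, 0, -0.5], [1, 1, 0.86, 0, -0.5], [1, 1, 0.86, 0, -0.5], [0.6, 1, 0.86, 0, -0.5], [0.6, 1, 0.86, 0, -0.5], [0.6, 1, 0.86, 0, -0.5], [0.6, 1, 0.86, 0, -0.5], [0.6, 1, 0.86, 0, -0.5]])

```text
time: 1.35
tool_pos: [0.4793, -0.2346, 0.2435]
tool_rot: [-3.141, 0.0, -0.135]
contact_force: [1.0, -0.7, -0.9]
opening: 0.0573
```

```bash
python3 - <<'E'
from cell import sensors, vision
import cv2, numpy as np
for n in ["scene","side","wrist"]:
    d=vision.read_camera(n); cv2.imwrite(f"pics/{n}1.png",d["pixels"]); np.savez(f"{n}1.npz",**d)
o=sensors.observe();print(o["time"],o["tool_pos"],o["tool_rot"],o["qpos"],o["opening"])
E
```

```text
1.5 [ 0.47919446 -0.2344839   0.24327571] [-3.14131055e+00  7.78952698e-04 -1.29856900e-01] [-5.98719863e-01  3.58393449e-01  1.50090369e+00 -1.04627449e-04
  1.28311788e+00  1.10196320e+00] 0.055264577193079985
```

View pics/wrist1.png

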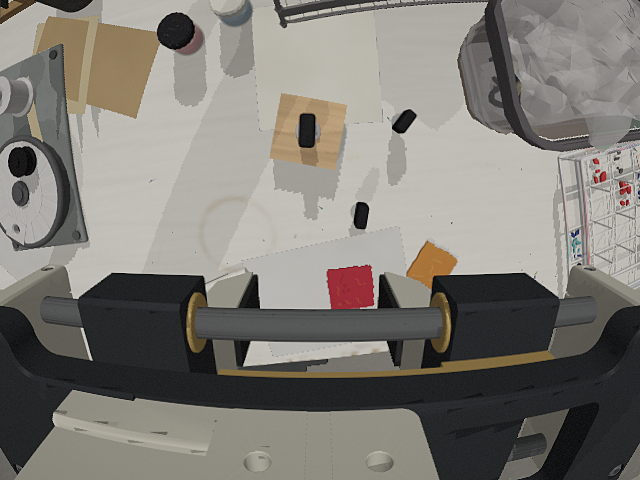

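View pics/scene1.png

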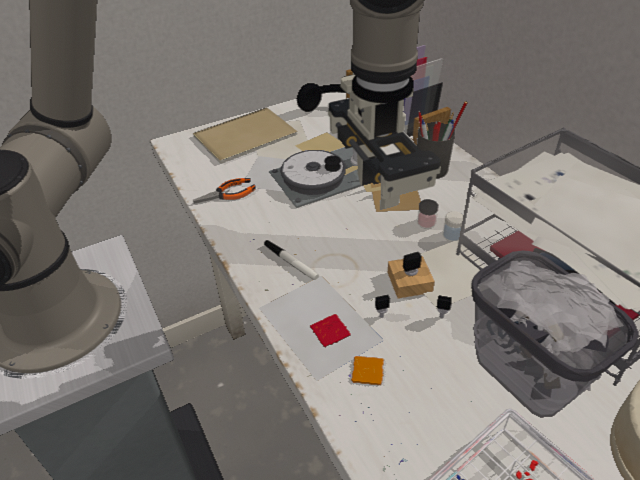

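The wrist view shows the pin handle at (307,130), nearly aligned with the tool. The two smaller handles are at (361,215) and (404,121). The machine is at left, with the hole near (15,230). I'll measure both with the fisheye model and the scene view.

```bash
cat >> h.py <<'E'
def fpt(d,u,v,z):
    K=d["camera_matrix"];P=d["pose"]
    x=np.array([u-K[0,2],v-K[1,2]]);r=np.hypot(*x);t=r/K[0,0]
    ray=np.array([*(x/r*np.sin(t)),np.cos(t)]); w=P[:3,:3]@ray
    return P[:3,3]+w*(z-P[2,3])/w[2]
E
python3 - <<'E'
from h import *
d=load("wrist1.npz"); c=load("scene1.npz")
crop(d,260,85,360,185,6,"pics/b1.png"); crop(c,260,135,390,215,6,"pics/b2.png"); crop(d,0,130,90,250,5,"pics/b3.png")
E
```

```text
(no output)
```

View pics/b1.png

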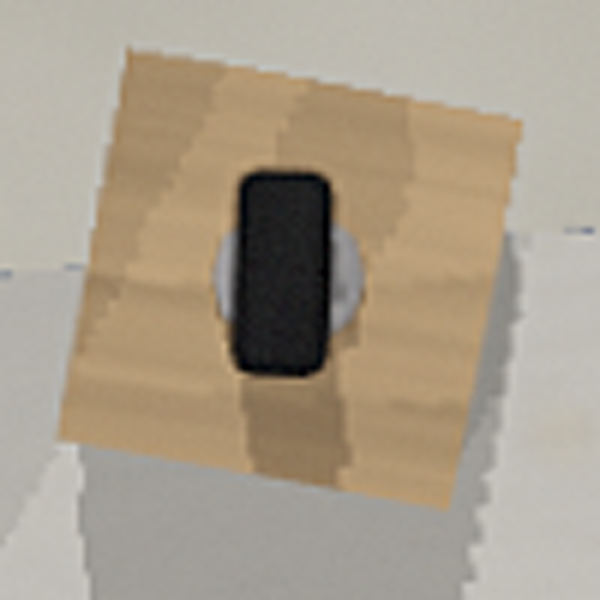

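View pics/b2.png

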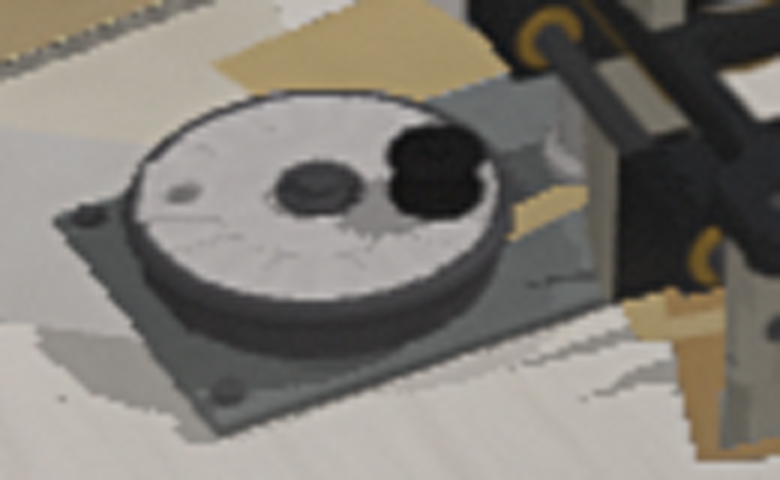

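View pics/b3.png

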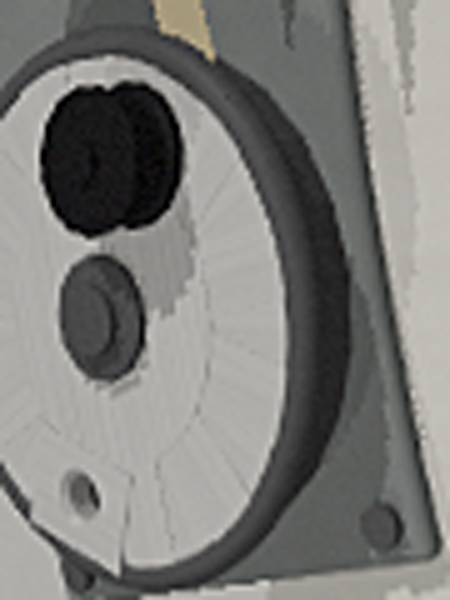

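```bash
python3 - <<'E'
from h import *
d=load("wrist1.npz"); c=load("scene1.npz"); s=load("side1.npz")
f=lambda x,y,z:fpt(d,(x+.5)/6-.5+260,(y+.5)/6-.5+85,z)
A=[f(*q,.066) for q in((242,172),(330,173),(325,376),(234,374))]
print(np.round(A,4)); print("centre",np.mean(A,0)); v=(A[0]+A[1]-A[2]-A[3])/2; print("L",np.linalg.norm(v),"yaw",np.arctan2(v[1],v[0]))
w=(A[0]-A[1]+A[3]-A[2])/2; print("W",np.linalg.norm(w),np.arctan2(w[1],w[0])-np.pi/2)
B=[f(*q,.028) for q in((128,48),(522,122),(450,508),(60,440))]; print("stand",np.mean(B,0),[np.linalg.norm(B[i]-B[i-1]) for i in range(4)])
g=lambda x,y,z:fpt(d,(x+.5)/5-.5,(y+.5)/5-.5+130,z)
h=g(81,492,.034); a=g(88,320,.041); print("wrist hole",h,"hub top",a,np.linalg.norm((h-a)[:2]))
k=lambda x,y,z:pt(c,(x+.5)/6-.5+260,(y+.5)/6-.5+135,z)
h=k(183,193,.034); a=k(319,186,.041); print("scene hole",h,"hub",a,np.linalg.norm((h-a)[:2]))
print("wheel ellipse ends scene", (k(133,200,.034)),k(507,190,.034))
E
```

```text
[[ 0.5735 -0.2289  0.066 ]
 [ 0.5717 -0.2411  0.066 ]
 [ 0.5431 -0.2366  0.066 ]
 [ 0.5451 -0.2239  0.066 ]]
centre [ 0.55835164 -0.23259721  0.066     ]
L 0.02892741782823089 yaw -0.16441264088650603
W 0.012615441601410874 -0.15333464258679808
stand [ 0.55860522 -0.23248162  0.028     ] [np.float64(0.06385608901380702), np.float64(0.06316216196267957), np.float64(0.06294615487230408), np.float64(0.06321649533708706)]
wrist hole [0.51682195 0.14728752 0.034     ] hub top [0.55796808 0.12185881 0.041     ] 0.048369652225921336
scene hole [0.51571048 0.14595986 0.034     ] hub [0.55508364 0.11571022 0.041     ] 0.04965165282784879
wheel ellipse ends scene [0.49840927 0.15126972 0.034     ] [0.61616004 0.08793749 0.034     ]
```

step_arm(series=[[0.6, 0.8, 0.05, 0, -0.4], [0.6, 0.8, 0, 0, 0], [0.6, 0.8, 0, 0, 0], [0.6, 0.77, 0, -0.5, 0], [0.6, 0, 0, -1, 0], [0.6, 0, 0, -1, 0], [0.6, 0, 0, -1, 0], [0.6, 0, 0, -1, 0], [0.6, 0, 0, -1, 0], [0.6, 0, 0, -0.5, 0], [0.6, 0, 0, 0, 0]])

```text
time: 2.6
tool_pos: [0.5562, -0.2347, 0.092]
tool_rot: [-3.14, 0.004, -0.166]
contact_force: [0.2, 0.1, -0.1]
opening: 0.0551
```

```bash
python3 - <<'E'
from cell import sensors, vision
import cv2, numpy as np
from h import *
for n in ["side","wrist"]:
    d=vision.read_camera(n); np.savez(f"{n}2.npz",**d); cv2.imwrite(f"pics/{n}2.png",d["pixels"])
    if n=="side": crop(d,340,220,480,340,5,"pics/c1.png")
E
```

```text
(no output)
```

View pics/wrist2.png

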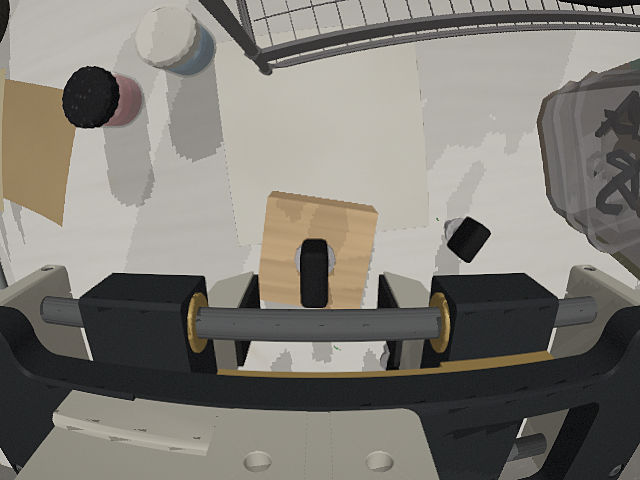

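View pics/c1.png

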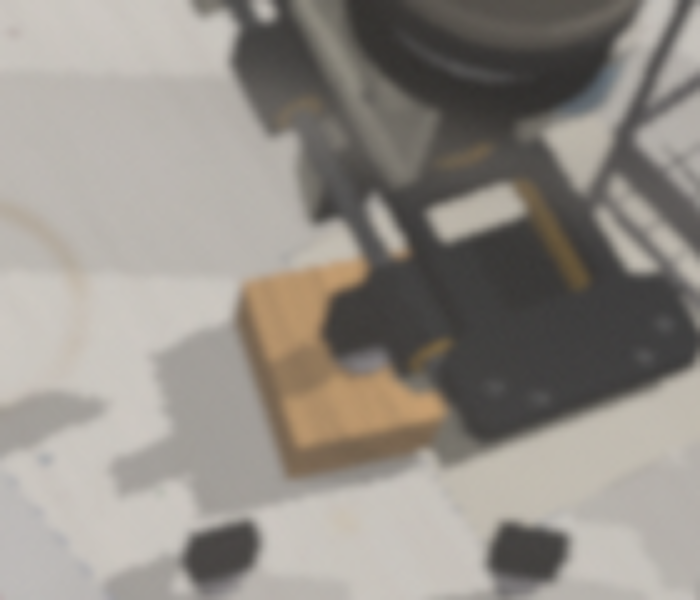

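```bash
python3 - <<'E'
from h import *
d=load("wrist2.npz"); print(d["range_z"][200:320:8,314])
for r in(239,260,270,280,290,300,307): print(r,fpt(d,314,r,.066),fpt(d,314,r,.036))
crop(d,230,180,410,315,4,"pics/c2.png")
E
```

```text
[0.22096686 0.20950906 0.21019132 0.21204185 0.21334535 0.19894816
 0.18569022 0.1772551  0.17773741 0.17968556 0.18021038 0.1817756
 0.18228711 0.18299873 0.08483042]
239 [ 0.58052948 -0.23608058  0.066     ] [ 0.57234988 -0.23434925  0.036     ]
260 [ 0.57027448 -0.23432897  0.066     ] [ 0.56026352 -0.23228483  0.036     ]
270 [ 0.56525549 -0.23347017  0.066     ] [ 0.55434823 -0.23127267  0.036     ]
280 [ 0.5601355 -0.2325931  0.066    ] [ 0.54831391 -0.23023897  0.036     ]
290 [ 0.55490379 -0.23169589  0.066     ] [ 0.54214791 -0.22918153  0.036     ]
300 [ 0.5495488  -0.23077652  0.066     ] [ 0.53583663 -0.22809797  0.036     ]
307 [ 0.54572034 -0.23011862  0.066     ] [ 0.53132447 -0.22732259  0.036     ]
```

View pics/c2.png

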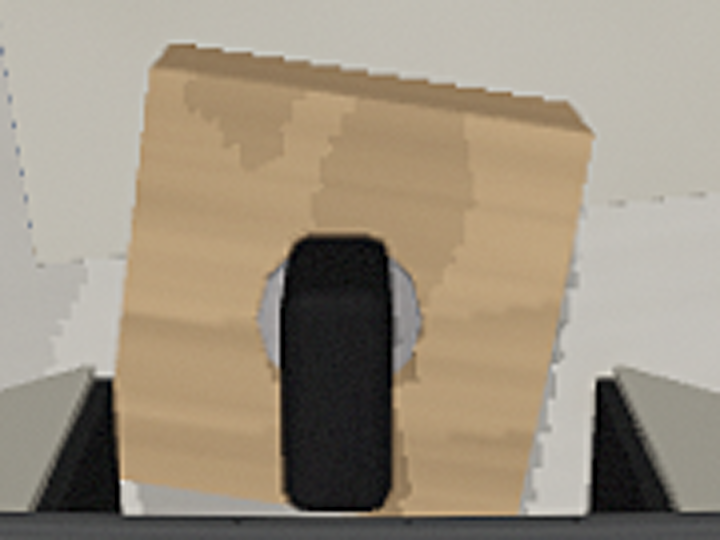

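Top face of the handle is centred at about (0.560, -0.2325), in agreement with earlier. I'll descend to z = 0.052 and grip.

step_arm(series=[[0.6, 0.12, 0.06, -0.8, 0.05], [0.6, 0, 0, -0.8, 0], [0.6, 0, 0, 0, 0], [0.12, 0, 0, 0, 0], [0.0, 0, 0, 0, 0], [0.0, 0, 0, 0, 0], [0.0, 0, 0, 0, 0], [0, 0, 0, 0, 0]], squeeze=30)

```text
time: 3.5
tool_pos: [0.5609, -0.2331, 0.0542]
tool_rot: [3.141, -0.001, -0.161]
contact_force: [-0.5, -0.2, -0.3]
opening: 0.0202
```

step_arm(series=[[0, 0, 0, 0, 0], [0, 0, 0, 0, 0], [0, 0, 0, 0, 0]])

```text
time: 3.8
tool_pos: [0.5608, -0.2331, 0.054]
tool_rot: [3.141, -0.0, -0.161]
contact_force: [-1.2, 0.4, 3.4]
opening: 0.0133
```

Gripped at 13.3 mm. I'll lift, check, and carry the pin toward the wheel.

step_arm(series=[[0, 0, 0, 0.4, 0], [0, 0, 0, 0.8, 0], [0, 0, 0, 1, 0], [0, 0, 0, 1, 0], [0, 0, 0, 0.8, 0], [0, -0.1, 0.5, 0, 0], [0, -0.1, 0.8, 0, 0], [0, -0.1, 0.9, 0, 0], [0, -0.1, 0.9, 0, 0], [0, -0.1, 0.9, 0, 0], [0, -0.1, 0.9, 0, 0], [0, -0.1, 0.9, 0, 0]])

```text
time: 5.0
tool_pos: [0.5414, -0.0851, 0.152]
tool_rot: [-3.141, 0.004, -0.16]
contact_force: [0.1, -0.4, -0.7]
opening: 0.0141
```

step_arm(series=[[0, -0.1, 0.9, 0, 0], [0, -0.1, 0.9, 0, 0], [0, -0.1, 0.9, 0, 0], [0, -0.1, 0.9, 0, 0], [0, -0.1, 0.9, 0, 0], [0, -0.1, 0.9, 0, 0], [0, -0.1, 0.9, 0, 0], [0, -0.1, 0.9, 0, 0], [0, -0.1, 0.8, 0, 0], [0, -0.1, 0.8, 0, 0], [0, 0, 0, 0, 0]])

```text
time: 6.1
tool_pos: [0.5156, 0.1351, 0.1522]
tool_rot: [3.141, 0.004, -0.158]
contact_force: [0.6, -1.0, -1.3]
opening: 0.014
```

```bash
python3 - <<'E'
from cell import sensors, vision
import cv2, numpy as np
from h import *
for n in ["scene","side","wrist"]:
    d=vision.read_camera(n); np.savez(f"{n}3.npz",**d); cv2.imwrite(f"pics/{n}3.png",d["pixels"])
    if n=="scene": crop(d,220,60,420,210,4,"pics/d1.png")
o=sensors.observe();print(o["time"],o["tool_pos"],o["tool_rot"],o["qpos"],o["opening"],o["contact_force"])
E
```

```text
6.25 [0.51708876 0.13227233 0.15284781] [ 3.14079837e+00  1.93829079e-03 -1.60254327e-01] [ 1.06942175e-01  4.48850198e-01  1.62915026e+00 -2.90631492e-04
  1.06567144e+00  1.83813296e+00] 0.013817356935975923 [-0.33227611 -0.07343523 -0.19719691]
```

View pics/wrist3.png

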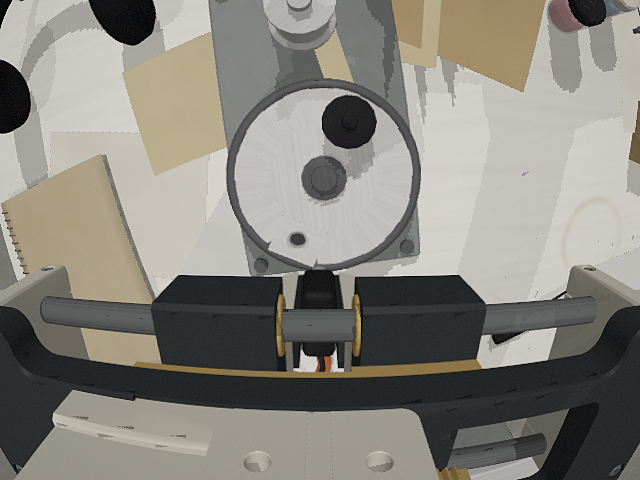

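View pics/d1.png

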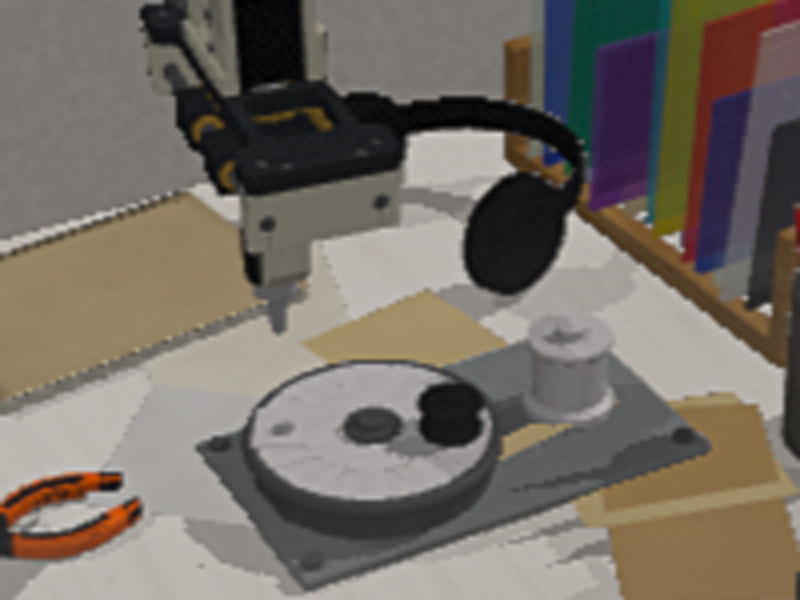

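The wrist view shows the hole at (297,239), the hub at (323,178) and the idler at (349,122). The pin is held upright.

```bash
python3 - <<'E'
from h import *
d=load("wrist3.npz"); c=load("scene3.npz"); s=load("side3.npz")
crop(d,220,70,430,280,3.5,"pics/e0.png") if 0 else None
crop(d,220,75,430,280,3,"pics/e1.png"); crop(c,270,110,330,180,10,"pics/e2.png"); crop(s,240,80,360,200,5,"pics/e3.png")
print("hole",fpt(d,297,239,.034),"hub",fpt(d,323.5,178,.041))
E
```

```text
hole [0.51691734 0.14916784 0.034     ] hub [0.55830537 0.12332282 0.041     ]
```

View pics/e1.png

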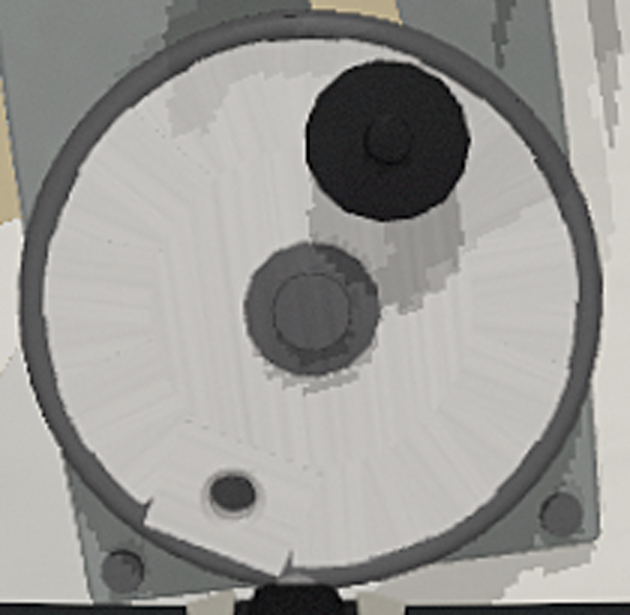

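View pics/e2.png

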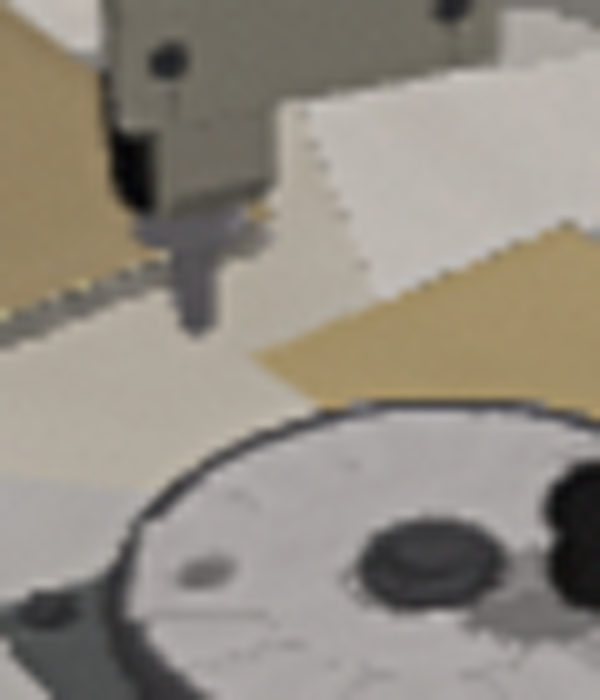

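View pics/e3.png

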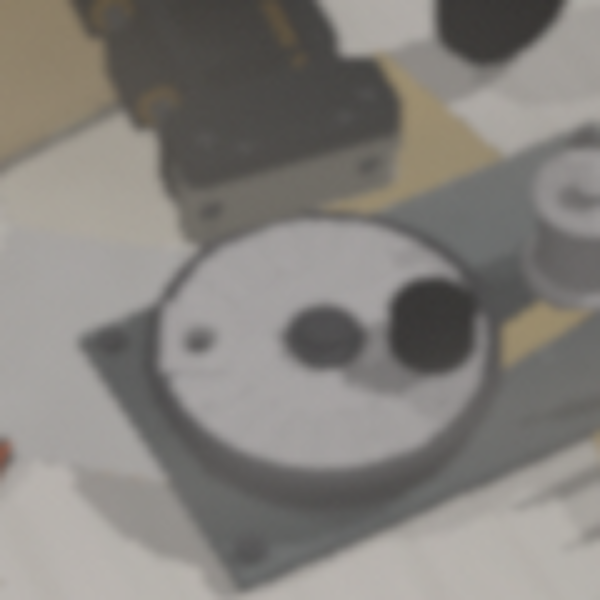

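```bash
python3 - <<'E'
from h import *
d=load("wrist3.npz"); c=load("scene3.npz")
t=pt(c,195/10+269.5,334/10+109.5,.1025); h=pt(c,205/10+269.5,573/10+109.5,.034); 
print("tip",t,"hole",h,h-t)
co=pt(c,203/10+269.5,235/10+109.5,.1265); print("collar",co)
W=lambda x,y,z:fpt(d,(x+.5)/3-.5+220,(y+.5)/3-.5+75,z)
h=W(232,493,.034); a=W(311,309,.041); ai=W(387,140,.055); print("hole",h,"hub",a,"idler",ai,np.linalg.norm((h-a)[:2]),np.linalg.norm((ai-a)[:2]))
# bare disc inner edge fit: extremes
E=np.array([W(*q,.034)[:2] for q in((45,300),(579,300),(310,38),(310,570),(120,490),(500,110),(500,490),(120,110))])
A=np.c_[2*E,np.ones(len(E))];x=np.linalg.lstsq(A,(E**2).sum(1),rcond=None)[0];print("disc",x[:2],np.sqrt(x[2]+x[0]**2+x[1]**2))
E
```

```text
tip [0.51171149 0.13278013 0.1025    ] hole [0.51547342 0.1458847  0.034     ] [ 0.00376193  0.01310457 -0.0685    ]
collar [0.51403864 0.13022719 0.1265    ]
hole [0.51691734 0.14916784 0.034     ] hub [0.55854904 0.12339883 0.041     ] idler [0.59342123 0.10183235 0.055     ] 0.048961620154410905 0.041002226727676984
disc [0.55780747 0.12318902] 0.06376051439773905
```

step_arm(series=[[0, 0, 0.26, -0.3, 0], [0, 0, 0.26, -0.6, 0], [0, 0, 0, -0.6, 0], [0, 0, 0, -0.5, 0], [0, 0, 0, -0.28, 0], [0, 0, 0, 0, 0], [0, 0, 0, 0, 0]])

```text
time: 6.95
tool_pos: [0.5185, 0.1448, 0.0969]
tool_rot: [3.142, -0.0, -0.162]
contact_force: [-0.2, 0.3, -0.6]
opening: 0.0136
```

```bash
cat > look.py <<'E'
from cell import sensors, vision
import cv2, numpy as np, sys
from h import *
k=sys.argv[1]
for n in sys.argv[2:]:
    d=vision.read_camera(n); np.savez(f"{n}{k}.npz",**d); cv2.imwrite(f"pics/{n}{k}.png",d["pixels"])
o=sensors.observe();print(o["time"],o["tool_pos"],o["tool_rot"],o["opening"],o["contact_force"])
E
python3 look.py 4 scene side wrist; python3 -c "
from h import *
crop(load('scene4.npz'),260,130,340,190,9,'pics/f1.png');crop(load('wrist4.npz'),250,190,390,320,5,'pics/f2.png');crop(load('side4.npz'),240,90,340,170,7,'pics/f3.png')"
```

```text
7.1 [0.51865722 0.14499837 0.09740957] [-3.14123989e+00 -1.27641625e-03 -1.61400220e-01] 0.013541870135122317 [ 0.11525052  0.08723721 -1.37692965]
```

View pics/f1.png

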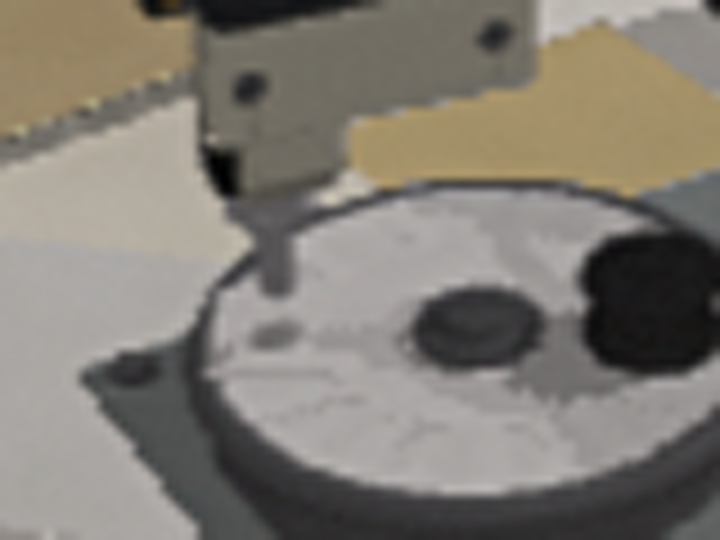

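View pics/f2.png

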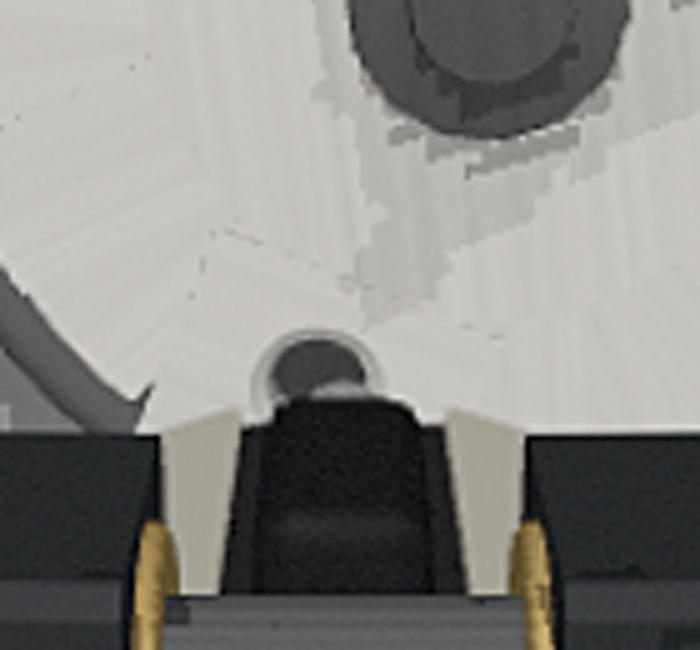

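View pics/f3.png

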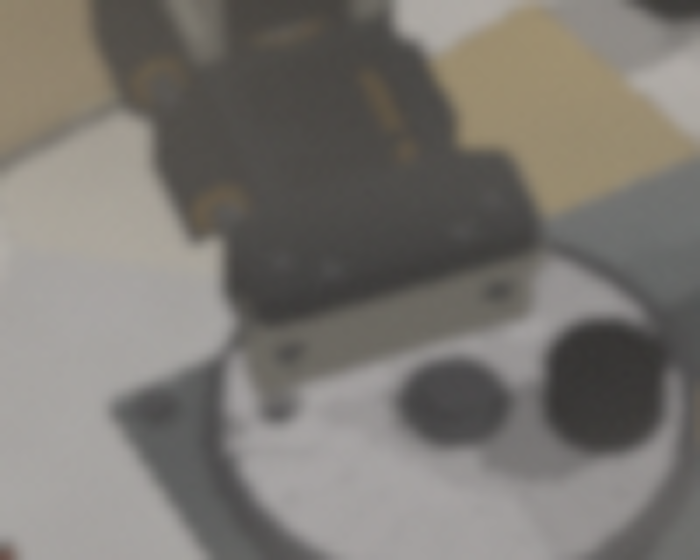

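```bash
python3 - <<'E'
from h import *
d=load("wrist4.npz"); c=load("scene4.npz")
k=lambda x,y,z:pt(c,(x+.5)/9-.5+260,(y+.5)/9-.5+130,z)
t=k(277,296,.0474); h=k(276,334,.034); print("tip",t,"hole",h,h-t)
W=lambda x,y,z:fpt(d,(x+.5)/5-.5+250,(y+.5)/5-.5+190,z)
print("hole",W(318,372,.034), "handle top", W(345,400,.085), "hub",W(490,20,.041))
print("cam",d["pose"][:3,3])
for y in(332,372,384,392,412): print(W(320,y,.034))
E
```

```text
tip [0.51545779 0.14227645 0.0474    ] hole [0.5161057  0.14608517 0.034     ] [ 0.0006479   0.00380873 -0.0134    ]
hole [0.5176621 0.1489787 0.034    ] handle top [0.53219814 0.14347446 0.085     ] hub [0.55633352 0.12376641 0.041     ]
cam [0.5875933  0.1345802  0.23801487]
[0.52245084 0.14794381 0.034     ]
[0.51762486 0.14874926 0.034     ]
[0.5161631  0.14899339 0.034     ]
[0.51518485 0.1491568  0.034     ]
[0.5127258  0.14956774 0.034     ]
```

step_arm(series=[[0, 0, 0.07, -0.2, 0], [0, 0, 0, -0.2, 0], [0, 0, 0, -0.1, 0], [0, 0, 0, -0.1, 0], [0, 0, 0, 0, 0], [0, 0, 0, 0, 0]])

```text
time: 7.7
tool_pos: [0.518, 0.1469, 0.0816]
tool_rot: [3.141, 0.001, -0.161]
contact_force: [-0.7, 1.6, -0.3]
opening: 0.0138
```

step_arm(series=[[0, 0, 0, -0.1, 0], [0, 0, 0, -0.1, 0], [0, 0, 0, 0, 0], [0, 0, 0, 0, 0]])

```text
time: 8.1
tool_pos: [0.5178, 0.147, 0.0764]
tool_rot: [-3.141, 0.001, -0.161]
contact_force: [-1.1, 3.6, -2.6]
opening: 0.0138
```

```bash
python3 look.py 5 scene wrist; python3 -c "
from h import *
crop(load('scene5.npz'),260,130,340,190,9,'pics/g1.png');crop(load('wrist5.npz'),250,190,390,320,5,'pics/g2.png')"
```

```text
8.2 [0.51782974 0.14699991 0.07640162] [-3.14154535e+00  1.01878245e-03 -1.61225037e-01] 0.014121960102018733 [-2.65429464  4.59682432 -4.15038206]
```

View pics/g1.png

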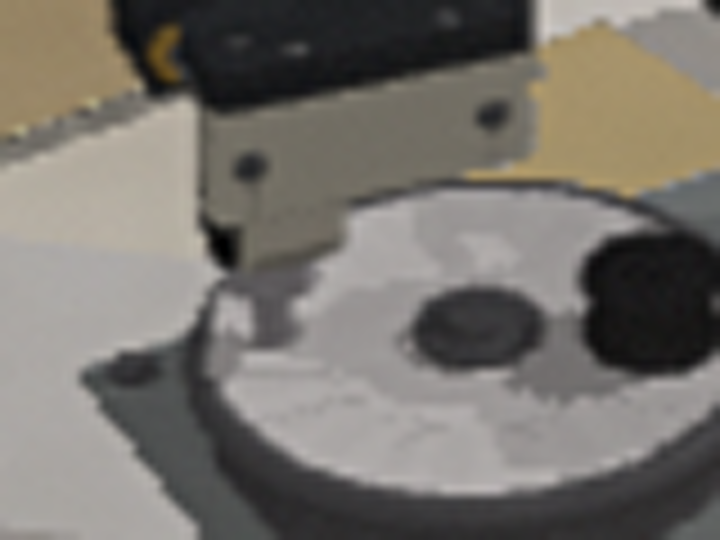

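View pics/g2.png

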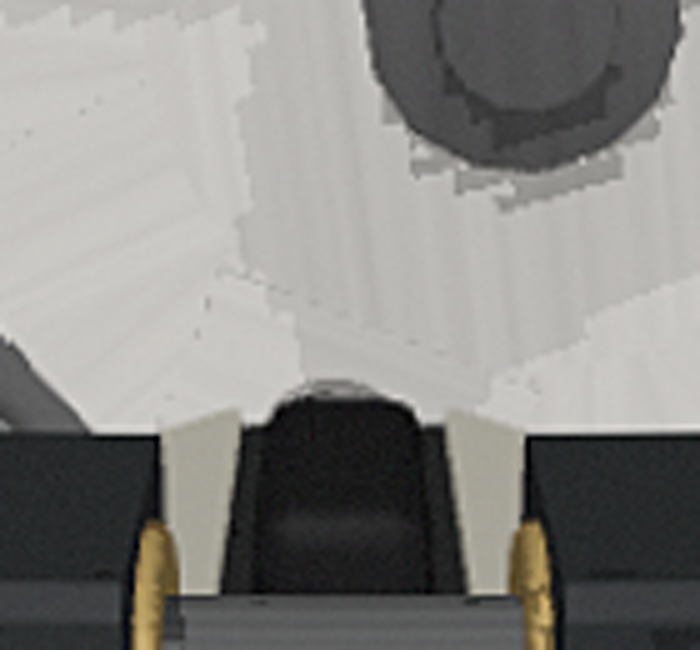

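The pin is in the wheel hole: the tip is about 8 mm below the wheel top in both views. There is a side load pointing radially outward, so I'll shift outward about 1 mm to relieve it.

step_arm(series=[[0, -0.04, 0.03, 0, 0], [0, 0, 0, 0, 0], [0, 0, 0, 0, 0]])

```text
time: 8.5
tool_pos: [0.5175, 0.1472, 0.0769]
tool_rot: [3.141, -0.001, -0.161]
contact_force: [0.1, 0.2, -0.2]
opening: 0.0136
```

```bash
python3 -c "
from cell import sensors
o=sensors.observe();print(o['tool_pos'],o['tool_rot'],o['contact_force'],o['torque'])"
```

```text
[0.5175061  0.1471992  0.07690421] [ 3.14120362e+00 -6.97170639e-04 -1.61157524e-01] [ 0.11938233  0.20896562 -0.24900936] [0.23934154 0.13663533 0.03956025]
```

```bash
python3 -c "
import numpy as np
a=np.radians(146);f=lambda p:50*np.array([np.cos(a+p),np.sin(a+p)])
for i in range(0,22):
    p=i*.05;print(round(p+.05,2),np.round((f(p+.05)-f(p))/25,3),'rad dir',np.round(f(p+.05)/50,2))
"
```

```text
0.05 [-0.054 -0.084] rad dir [-0.86  0.52]
0.1 [-0.05  -0.087] rad dir [-0.88  0.47]
0.15 [-0.045 -0.089] rad dir [-0.9   0.43]
0.2 [-0.041 -0.091] rad dir [-0.92  0.38]
0.25 [-0.036 -0.093] rad dir [-0.94  0.34]
0.3 [-0.031 -0.095] rad dir [-0.96  0.29]
0.35 [-0.027 -0.096] rad dir [-0.97  0.24]
0.4 [-0.022 -0.098] rad dir [-0.98  0.19]
0.45 [-0.017 -0.099] rad dir [-0.99  0.14]
0.5 [-0.012 -0.099] rad dir [-1.    0.09]
0.55 [-0.007 -0.1  ] rad dir [-1.    0.04]
0.6 [-0.002 -0.1  ] rad dir [-1.   -0.01]
0.65 [ 0.003 -0.1  ] rad dir [-1.   -0.06]
0.7 [ 0.008 -0.1  ] rad dir [-0.99 -0.11]
0.75 [ 0.013 -0.099] rad dir [-0.99 -0.16]
0.8 [ 0.018 -0.098] rad dir [-0.98 -0.21]
0.85 [ 0.023 -0.097] rad dir [-0.97 -0.25]
0.9 [ 0.028 -0.096] rad dir [-0.95 -0.3 ]
0.95 [ 0.033 -0.095] rad dir [-0.94 -0.35]
1.0 [ 0.037 -0.093] rad dir [-0.92 -0.4 ]
1.05 [ 0.042 -0.091] rad dir [-0.9  -0.44]
1.1 [ 0.046 -0.089] rad dir [-0.87 -0.49]
```

step_arm(series=[[0, -0.054, -0.084, 0, 0], [0, -0.05, -0.087, 0, 0], [0, -0.045, -0.089, 0, 0], [0, -0.041, -0.091, 0, 0], [0, 0, 0, 0, 0], [0, 0, 0, 0, 0]])

```text
time: 9.1
tool_pos: [0.5128, 0.1386, 0.077]
tool_rot: [3.142, -0.001, -0.161]
contact_force: [1.8, 3.0, 0.9]
opening: 0.0137
```

```bash
cat > st.py <<'E'
from cell import sensors
import numpy as np
o=sensors.observe();p=o['tool_pos'];F=o['contact_force'];A=np.array([.5588,.1193]);v=p[:2]-A;r=np.hypot(*v);n=v/r
print(round(o['time'],2),'pos',np.round(p,4),'r',round(r,4),'phi',round((np.arctan2(v[1],v[0])-np.radians(146))%6.283,3),'F',np.round(F,1),'Frad',round(F[:2]@n,1),'Fcw',round(F[0]*n[1]-F[1]*n[0],1),'T',np.round(o['torque'],2),'rot',np.round(o['tool_rot'],3))
E
python3 st.py
```

```text
9.1 pos [0.5128 0.1386 0.077 ] r 0.0499 phi 0.197 F [1.8 3.  0.9] Frad -0.5 Fcw 3.5 T [ 0.59 -0.31 -0.01] rot [ 3.142e+00 -1.000e-03 -1.610e-01]
```

The radial force is about 0 and the tangential force is 3.5 N, which matches the spring. I'll continue to 0.5 rad.

step_arm(series=[[0, -0.036, -0.093, 0, 0], [0, -0.031, -0.095, 0, 0], [0, -0.027, -0.096, 0, 0], [0, -0.022, -0.098, 0, 0], [0, -0.017, -0.099, 0, 0], [0, -0.012, -0.099, 0, 0], [0, 0, 0, 0, 0], [0, 0, 0, 0, 0]])

```text
time: 9.9
tool_pos: [0.5094, 0.1241, 0.0769]
tool_rot: [-3.141, -0.001, -0.161]
contact_force: [3.4, 4.7, -0.8]
opening: 0.0137
```

```bash
python3 st.py
```

```text
9.9 pos [0.5094 0.1241 0.0769] r 0.0496 phi 0.497 F [ 3.4  4.7 -0.8] Frad -2.9 Fcw 5.0 T [ 0.89 -0.72 -0.01] rot [-3.141e+00 -1.000e-03 -1.610e-01]
```

step_arm(series=[[0, 0.024, 0, -0.1, 0], [0, 0, 0, -0.04, 0], [0, 0, 0, 0, 0], [0, 0, 0, 0, 0]])

```text
time: 10.3
tool_pos: [0.5093, 0.1242, 0.0731]
tool_rot: [3.141, 0.0, -0.161]
contact_force: [2.3, 5.0, -1.2]
opening: 0.0138
```

```bash
python3 st.py
```

```text
10.3 pos [0.5093 0.1242 0.0731] r 0.0497 phi 0.494 F [ 2.3  5.  -1.2] Frad -1.8 Fcw 5.2 T [ 0.9  -0.54 -0.03] rot [ 3.141  0.    -0.161]
```

step_arm(series=[[0, 0.012, 0, -0.03, 0], [0, 0, 0, 0, 0]])

```text
time: 10.5
tool_pos: [0.5095, 0.1242, 0.0724]
tool_rot: [3.141, 0.0, -0.161]
contact_force: [1.9, 3.2, -0.2]
opening: 0.0139
```

```bash
python3 st.py
```

```text
10.5 pos [0.5095 0.1242 0.0724] r 0.0495 phi 0.494 F [ 1.9  3.2 -0.2] Frad -1.6 Fcw 3.4 T [ 0.79 -0.33  0.  ] rot [ 3.141  0.    -0.161]
```

step_arm(series=[[0, 0, 0, -0.03, 0], [0, 0, 0, 0, 0]])

```text
time: 10.7
tool_pos: [0.5096, 0.1242, 0.0718]
tool_rot: [3.141, 0.0, -0.161]
contact_force: [1.8, 2.5, 1.2]
opening: 0.0137
```

```bash
python3 st.py
```

```text
10.7 pos [0.5096 0.1242 0.0718] r 0.0495 phi 0.494 F [1.8 2.5 1.2] Frad -1.5 Fcw 2.7 T [ 0.83 -0.22 -0.02] rot [ 3.141  0.    -0.161]
```

step_arm(series=[[0, 0, 0, -0.03, 0], [0, 0, 0, 0, 0]])

```text
time: 10.9
tool_pos: [0.5097, 0.1242, 0.0714]
tool_rot: [3.142, -0.0, -0.161]
contact_force: [0.8, 3.8, 5.2]
opening: 0.0137
```

```bash
python3 st.py
```

```text
10.9 pos [0.5097 0.1242 0.0714] r 0.0493 phi 0.493 F [0.8 3.8 5.2] Frad -0.4 Fcw 3.9 T [0.75 0.09 0.  ] rot [ 3.142 -0.    -0.161]
```

Ring contact at TCP z ≈ 0.0715 with Fz ≈ 5 N. I'll sweep in small steps and watch Fz.

step_arm(series=[[0, -0.003, -0.05, 0, 0], [0, -0.003, -0.05, 0, 0], [0, 0, 0, 0, 0]])

```text
time: 11.2
tool_pos: [0.5096, 0.1217, 0.071]
tool_rot: [-3.142, -0.0, -0.161]
contact_force: [1.6, 4.2, 0.8]
opening: 0.014
```

```bash
python3 st.py
```

```text
11.2 pos [0.5096 0.1217 0.071 ] r 0.0492 phi 0.544 F [1.6 4.2 0.8] Frad -1.4 Fcw 4.3 T [ 0.9  -0.23  0.04] rot [-3.142 -0.    -0.161]
```

step_arm(series=[[0, -0.001, -0.05, 0, 0], [0, 0, 0, 0, 0]])

```text
time: 11.4
tool_pos: [0.5097, 0.1205, 0.071]
tool_rot: [-3.142, -0.0, -0.161]
contact_force: [2.6, 4.5, 0.4]
opening: 0.0136
```

```bash
python3 st.py
```

```text
11.4 pos [0.5097 0.1205 0.071 ] r 0.0491 phi 0.569 F [2.6 4.5 0.4] Frad -2.5 Fcw 4.5 T [ 0.92 -0.31 -0.01] rot [-3.142 -0.    -0.161]
```

step_arm(series=[[0, -0.001, -0.05, 0, 0], [0, 0, 0, 0, 0]])

```text
time: 11.6
tool_pos: [0.5097, 0.1192, 0.0709]
tool_rot: [-3.142, -0.0, -0.161]
contact_force: [1.8, 3.6, 0.0]
opening: 0.0137
```

```bash
python3 st.py
```

```text
11.6 pos [0.5097 0.1192 0.0709] r 0.0491 phi 0.594 F [1.8 3.6 0. ] Frad -1.8 Fcw 3.6 T [ 0.93 -0.4  -0.03] rot [-3.142 -0.    -0.161]
```

step_arm(series=[[0, 0.01, 0, -0.03, 0], [0, 0, 0, 0, 0]])

```text
time: 11.8
tool_pos: [0.5096, 0.1193, 0.0701]
tool_rot: [3.141, 0.0, -0.161]
contact_force: [2.7, 4.6, 0.4]
opening: 0.0141
```

```bash
python3 st.py
```

```text
11.8 pos [0.5096 0.1193 0.0701] r 0.0492 phi 0.594 F [2.7 4.6 0.4] Frad -2.7 Fcw 4.6 T [ 0.91 -0.31 -0.01] rot [ 3.141  0.    -0.161]
```

step_arm(series=[[0, 0.01, 0, -0.04, 0], [0, 0, 0, 0, 0]])

```text
time: 12.0
tool_pos: [0.5097, 0.1193, 0.069]
tool_rot: [3.141, 0.001, -0.161]
contact_force: [0.2, 4.6, 0.4]
opening: 0.014
```

```bash
python3 st.py
```

```text
12.0 pos [0.5097 0.1193 0.069 ] r 0.0491 phi 0.593 F [0.2 4.6 0.4] Frad -0.2 Fcw 4.6 T [ 1.05 -0.11  0.  ] rot [ 3.141e+00  1.000e-03 -1.610e-01]
```

step_arm(series=[[0, 0, 0, -0.04, 0], [0, 0, 0, -0.04, 0], [0, 0, 0, 0, 0]])

```text
time: 12.3
tool_pos: [0.5098, 0.1194, 0.067]
tool_rot: [-3.142, 0.001, -0.161]
contact_force: [1.7, 4.9, 1.5]
opening: 0.0136
```

```bash
python3 st.py; python3 look.py 6 scene wrist; python3 -c "
from h import *
crop(load('scene6.npz'),260,130,340,190,9,'pics/i1.png');crop(load('wrist6.npz'),250,190,390,320,5,'pics/i2.png')"
```

```text
12.3 pos [0.5098 0.1194 0.067 ] r 0.049 phi 0.591 F [1.7 4.9 1.5] Frad -1.7 Fcw 4.9 T [ 1.1  -0.2  -0.07] rot [-3.142e+00  1.000e-03 -1.610e-01]
12.4 [0.50977424 0.11940721 0.0670038 ] [-3.14155900e+00  6.73906291e-04 -1.61257762e-01] 0.014135138056036632 [0.38844474 5.9117232  0.19601096]
```

View pics/i1.png

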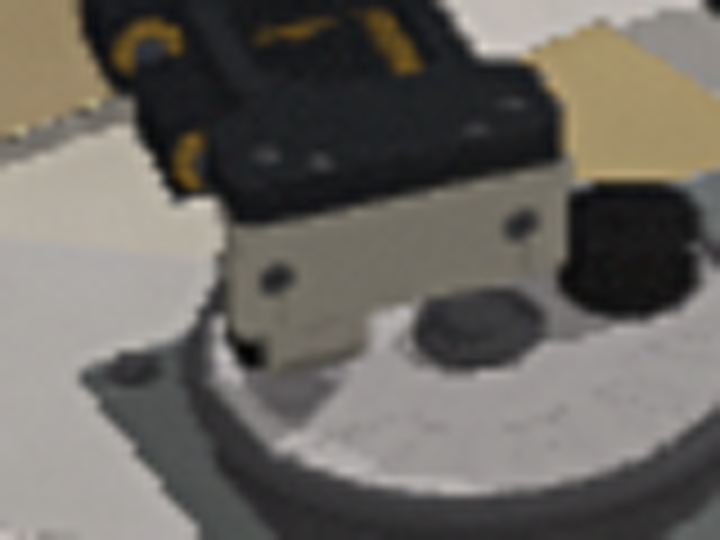

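View pics/i2.png

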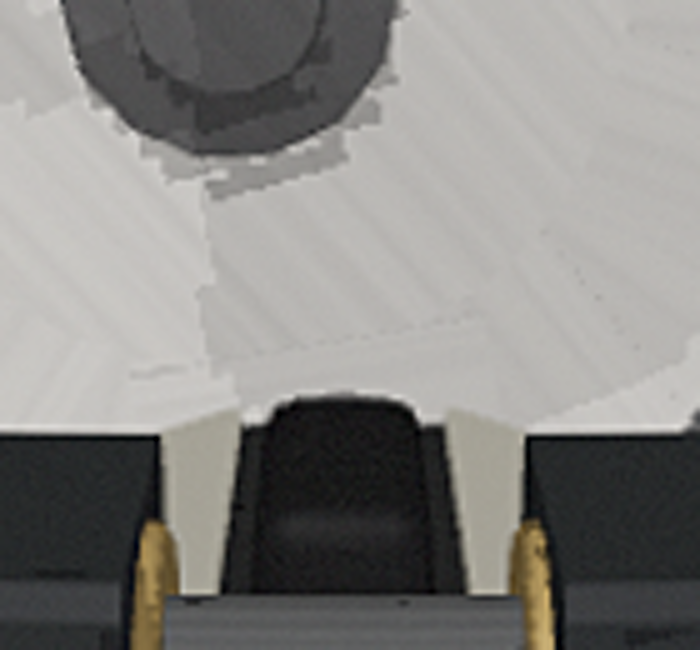

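The handle hasn't slipped in the grip: it has the same outline as before. The tip is about 5 mm below the ring top with no axial force, so it is in the hidden hole. I'll push home gently.

step_arm(series=[[0, 0.01, 0, -0.06, 0], [0, 0, 0, -0.06, 0], [0, 0, 0, 0, 0]])

```text
time: 12.7
tool_pos: [0.5098, 0.1194, 0.0639]
tool_rot: [-3.142, 0.001, -0.161]
contact_force: [0.3, 5.4, 0.1]
opening: 0.0138
```

```bash
python3 st.py
```

```text
12.7 pos [0.5098 0.1194 0.0639] r 0.049 phi 0.59 F [0.3 5.4 0.1] Frad -0.3 Fcw 5.4 T [ 1.21 -0.05 -0.01] rot [-3.142e+00  1.000e-03 -1.610e-01]
```

step_arm(series=[[0, 0, 0, -0.06, 0], [0, 0, 0, -0.04, 0], [0, 0, 0, 0, 0]])

```text
time: 13.0
tool_pos: [0.5099, 0.1195, 0.0615]
tool_rot: [-3.142, 0.001, -0.161]
contact_force: [0.0, 6.0, 0.1]
opening: 0.014
```

```bash
python3 st.py
```

```text
13.0 pos [0.5099 0.1195 0.0615] r 0.0489 phi 0.59 F [0.  6.  0.1] Frad -0.0 Fcw 6.0 T [ 1.2  -0.12 -0.04] rot [-3.142e+00  1.000e-03 -1.610e-01]
```

step_arm(series=[[0, 0, 0, -0.05, 0], [0, 0, 0, -0.02, 0], [0, 0, 0, 0, 0]])

```text
time: 13.3
tool_pos: [0.5098, 0.1195, 0.06]
tool_rot: [-3.142, 0.001, -0.161]
contact_force: [-0.7, 5.4, 2.9]
opening: 0.0137
```

```bash
python3 st.py
```

```text
13.3 pos [0.5098 0.1195 0.06  ] r 0.049 phi 0.589 F [-0.7  5.4  2.9] Frad 0.7 Fcw 5.4 T [ 1.19  0.11 -0.01] rot [-3.142e+00  1.000e-03 -1.610e-01]
```

step_arm(series=[[0, 0, 0, -0.02, 0], [0, 0, 0, 0, 0]])

```text
time: 13.5
tool_pos: [0.5099, 0.1195, 0.06]
tool_rot: [-3.141, 0.001, -0.161]
contact_force: [-1.9, 6.2, 6.9]
opening: 0.0136
```

```bash
python3 st.py
```

```text
13.5 pos [0.5099 0.1195 0.06  ] r 0.0489 phi 0.589 F [-1.9  6.2  6.9] Frad 2.0 Fcw 6.2 T [1.15 0.35 0.01] rot [-3.141e+00  1.000e-03 -1.610e-01]
```

The collar is seated at z 0.060 with a rising push-back. Now I'll ease back slowly so the ring takes the spring load before letting go.

step_arm(series=[[0, 0, 0.02, 0, 0], [0, 0, 0.02, 0, 0], [0, 0, 0, 0, 0]])

```text
time: 13.8
tool_pos: [0.5098, 0.1201, 0.0599]
tool_rot: [3.141, 0.001, -0.161]
contact_force: [-1.6, 3.9, 8.2]
opening: 0.0137
```

```bash
python3 st.py
```

```text
13.8 pos [0.5098 0.1201 0.0599] r 0.049 phi 0.577 F [-1.6  3.9  8.2] Frad 1.7 Fcw 3.9 T [0.7  0.33 0.01] rot [ 3.141e+00  1.000e-03 -1.610e-01]
```

step_arm(series=[[0, 0, 0.02, 0, 0], [0, 0, 0.02, 0, 0], [0, 0, 0, 0, 0]])

```text
time: 14.1
tool_pos: [0.5098, 0.1211, 0.0599]
tool_rot: [3.141, 0.001, -0.161]
contact_force: [-1.6, 3.8, 7.5]
opening: 0.014
```

```bash
python3 st.py
```

```text
14.1 pos [0.5098 0.1211 0.0599] r 0.049 phi 0.557 F [-1.6  3.8  7.5] Frad 1.8 Fcw 3.8 T [ 0.69  0.34 -0.05] rot [ 3.141e+00  1.000e-03 -1.610e-01]
```

step_arm(series=[[0, 0, 0.02, 0, 0], [0, 0, 0.02, 0, 0], [0, 0, 0, 0, 0]])

```text
time: 14.4
tool_pos: [0.5098, 0.1218, 0.0599]
tool_rot: [3.141, 0.001, -0.161]
contact_force: [-1.7, 2.4, 8.1]
opening: 0.0139
```

```bash
python3 st.py
```

```text
14.4 pos [0.5098 0.1218 0.0599] r 0.049 phi 0.542 F [-1.7  2.4  8.1] Frad 1.8 Fcw 2.3 T [ 0.48  0.37 -0.  ] rot [ 3.141e+00  1.000e-03 -1.610e-01]
```

step_arm(series=[[0, 0, 0.02, 0, 0], [0, 0, 0, 0, 0]])

```text
time: 14.6
tool_pos: [0.5098, 0.1219, 0.0599]
tool_rot: [3.14, 0.001, -0.161]
contact_force: [-1.2, 0.4, 7.5]
opening: 0.0137
```

```bash
python3 st.py
```

```text
14.6 pos [0.5098 0.1219 0.0599] r 0.049 phi 0.54 F [-1.2  0.4  7.5] Frad 1.2 Fcw 0.4 T [ 0.1   0.33 -0.03] rot [ 3.14e+00  1.00e-03 -1.61e-01]
```

The ring now carries the load, since motion stopped and Fcw fell to 0.4 N. I'll ease the down-press and open a little.

step_arm(series=[[0, -0.01, 0.004, 0.015, 0], [0, 0, 0, 0, 0], [0.2, 0, 0, 0, 0], [0.25, 0, 0, 0, 0], [0.3, 0, 0, 0, 0], [0.3, 0, 0, 0, 0]])

```text
time: 15.2
tool_pos: [0.5099, 0.1228, 0.0596]
tool_rot: [3.141, 0.001, -0.161]
contact_force: [-0.4, -0.3, 0.6]
opening: 0.0273
```

```bash
python3 st.py; python3 look.py 7 scene wrist; python3 -c "
from h import *
crop(load('scene7.npz'),260,130,340,190,9,'pics/j1.png');crop(load('wrist7.npz'),250,190,390,320,5,'pics/j2.png')"
```

```text
15.2 pos [0.5099 0.1228 0.0596] r 0.049 phi 0.522 F [-0.4 -0.3  0.6] Frad 0.4 Fcw -0.4 T [-0.02  0.05 -0.01] rot [ 3.141e+00  1.000e-03 -1.610e-01]
15.3 [0.50994359 0.12285041 0.05973489] [ 3.14140221e+00  2.87111834e-04 -1.61098502e-01] 0.02758605077055451 [-0.71799105 -0.03213862 -0.00512869]
```

View pics/j1.png

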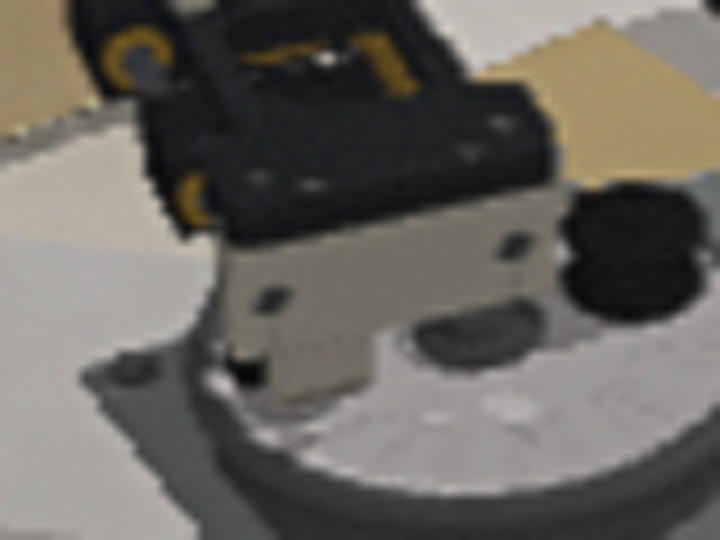

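View pics/j2.png

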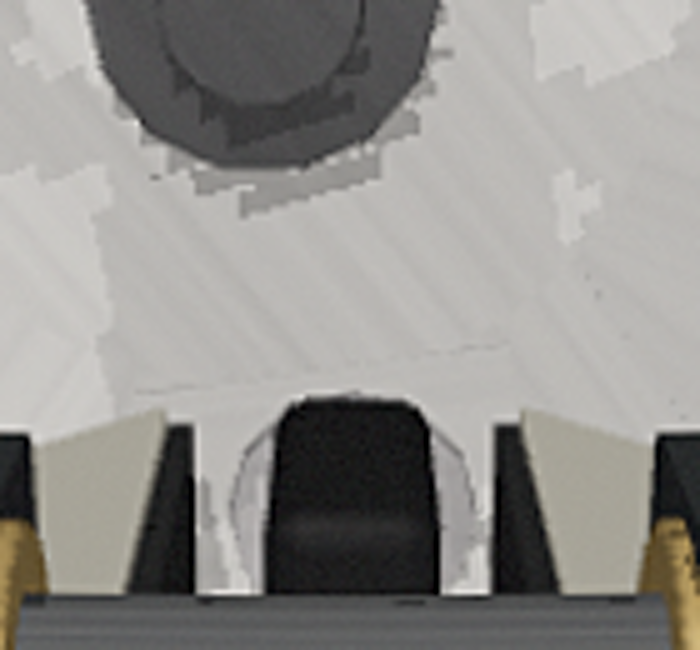

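The jaws are free on both sides, the wheel has stayed and the collar sits on the wheel. I'll lift straight up and move clear.

step_arm(series=[[0.3, 0, 0, 0.2, 0], [0.3, 0, 0, 0.5, 0], [0.3, 0, 0, 0.8, 0], [0.3, 0, 0, 1, 0], [0.3, 0, 0, 1, 0], [0.3, 0, 0, 0.8, 0], [0.3, -0.5, 0, 0.5, 0], [0.3, -1, 0, 0, 0], [0.3, -1, 0, 0, 0], [0.3, -0.5, 0, 0, 0], [0.3, 0, 0, 0, 0]])

```text
time: 16.4
tool_pos: [0.4338, 0.1229, 0.181]
tool_rot: [-3.141, -0.001, -0.161]
contact_force: [0.6, -1.1, -0.0]
opening: 0.0274
```

```bash
python3 st.py; python3 look.py 8 scene side wrist; python3 -c "
from h import *
crop(load('scene8.npz'),230,110,350,200,6,'pics/k1.png');crop(load('wrist8.npz'),200,60,440,260,3,'pics/k2.png')"
```

```text
16.4 pos [0.4338 0.1229 0.181 ] r 0.125 phi 0.564 F [ 0.6 -1.1 -0. ] Frad -0.6 Fcw -1.1 T [ 0.02 -0.03 -0.06] rot [-3.141e+00 -1.000e-03 -1.610e-01]
16.55 [0.43608515 0.12284389 0.18062061] [-3.14121419e+00 -1.89923059e-03 -1.61263734e-01] 0.027388328603789466 [0.56800868 0.25996829 0.01048857]
```

View pics/k1.png

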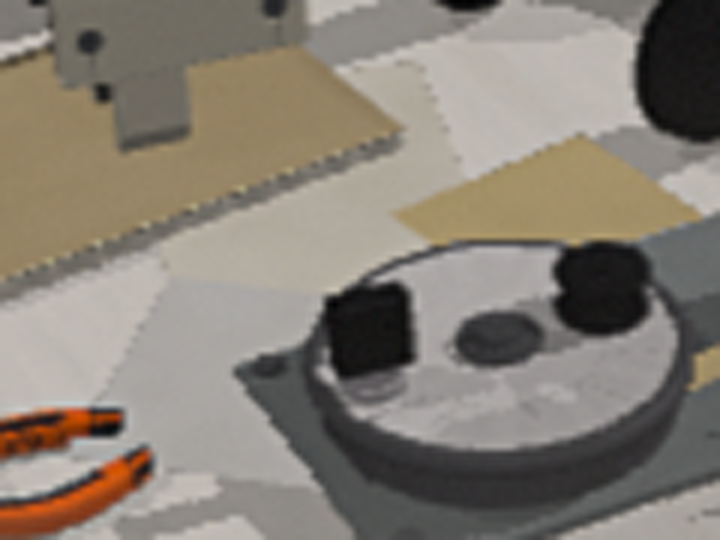

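View pics/wrist8.png

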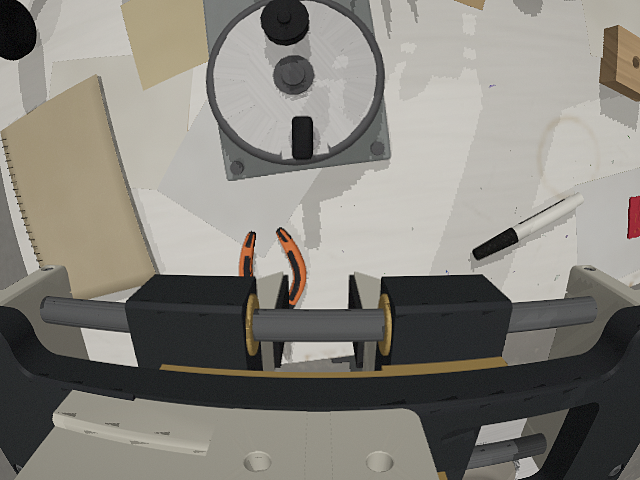

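View pics/side8.png

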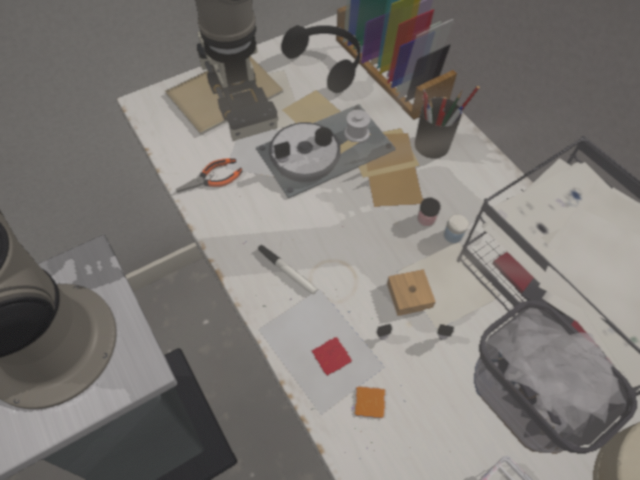

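The pin is upright in the wheel at (302,138) in the wrist picture, and the wheel is still turned. I'll check the handle height, then let time pass and check that nothing creeps.

step_arm(series=[[0.3, 0, 0, 0, 0], [0.3, 0, 0, 0, 0], [0.3, 0, 0, 0, 0], [0.3, 0, 0, 0, 0], [0.3, 0, 0, 0, 0], [0.3, 0, 0, 0, 0], [0.3, 0, 0, 0, 0], [0.3, 0, 0, 0, 0], [0.3, 0, 0, 0, 0], [0.3, 0, 0, 0, 0], [0.3, 0, 0, 0, 0], [0.3, 0, 0, 0, 0]])

```text
time: 17.75
tool_pos: [0.435, 0.1228, 0.1799]
tool_rot: [3.141, -0.0, -0.161]
contact_force: [0.5, 0.7, -0.4]
opening: 0.0277
```

```bash
python3 look.py 9 scene side wrist; python3 - <<'E'
from h import *
for k in "89":
  for n in("scene","side"):
    d=load(f"{n}{k}.npz"); W=wm(d)
    m=(np.hypot(W[...,0]-.509,W[...,1]-.122)<.022)&(W[...,2]>.05)&(W[...,2]<.09); P=W[m]; z=P[:,2]
    t=P[z>np.percentile(z,60)]
    # wheel reference height
    w=W[(np.hypot(W[...,0]-.557,W[...,1]-.12)<.06)&(abs(W[...,2]-.034)<.005)]
    print(k,n,m.sum(),"zmax pct",np.round(np.percentile(z,[50,80,95,99]),4),"wheel z",np.median(w[:,2]),"rect",cv2.minAreaRect((t[:,:2]*1000).astype(np.float32)))
a=load("wrist8.npz")["pixels"].astype(int);b=load("wrist9.npz")["pixels"].astype(int);print("diff",(abs(a-b).max(-1)>40).sum(),(abs(a-b).max(-1)[0:180,190:400]>40).sum())
crop(load("wrist9.npz"),190,0,400,190,3.5,"pics/l1.png"); crop(load("scene9.npz"),275,145,315,185,14,"pics/l2.png")
E
```

```text
17.9 [0.4350511  0.12280874 0.17986244] [ 3.14149458e+00  3.36732571e-06 -1.61228526e-01] 0.027533875447781835 [-0.74640577  0.59298735  0.13194235]
8 scene 171 zmax pct [0.0651 0.0716 0.0731 0.0739] wheel z 0.03401483385849324 rect ((507.23248291015625, 119.97112274169922), (17.75031089782715, 28.66582679748535), 71.4539566040039)
8 side 215 zmax pct [0.069  0.0734 0.0746 0.0758] wheel z 0.03518381431608969 rect ((508.4773864746094, 119.26336669921875), (17.35447883605957, 28.524429321289062), 77.6112289428711)
9 scene 170 zmax pct [0.065  0.0712 0.0732 0.0743] wheel z 0.03397863081416763 rect ((507.56103515625, 119.95344543457031), (17.827247619628906, 27.962589263916016), 88.95075988769531)
9 side 210 zmax pct [0.0682 0.0729 0.0748 0.0766] wheel z 0.0352217863383088 rect ((508.6801452636719, 119.79827880859375), (13.491188049316406, 28.384374618530273), 75.16236114501953)
diff 4463 1643
```

View pics/l1.png

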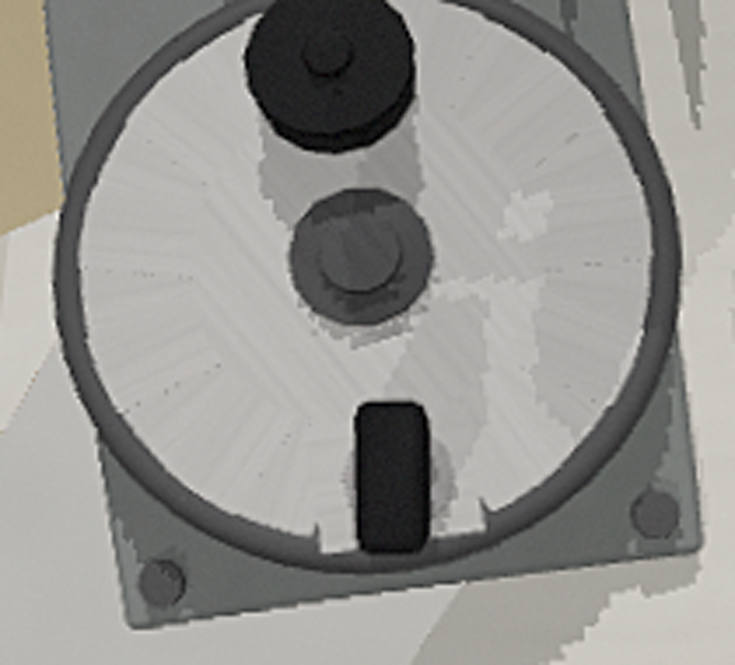

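View pics/l2.png

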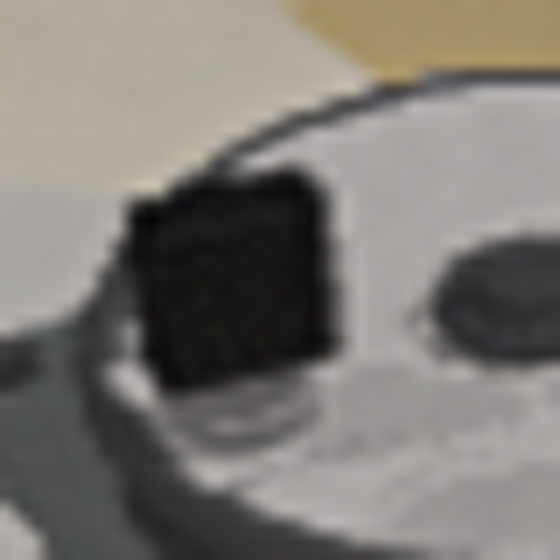

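```bash
python3 - <<'E'
from h import *
for k in "89":
    d=load(f"wrist{k}.npz");K=d["camera_matrix"];P=d["pose"]
    u,v=np.meshgrid(np.arange(640),np.arange(480));x=u-K[0,2];y=v-K[1,2];r=np.hypot(x,y)+1e-9;t=r/K[0,0];Z=d["range_z"]
    c=np.stack([x/r*np.tan(t)*Z,y/r*np.tan(t)*Z,Z],-1);W=c@P[:3,:3].T+P[:3,3]
    g=lambda x0,y0,x1,y1:W[int(y0/3.5):int(y1/3.5)+1,190+int(x0/3.5):190+int(x1/3.5)+1].reshape(-1,3)
    H=g(365,415,420,540);print("handle",len(H),np.round(np.percentile(H[:,2],[10,50,90]),4),H.mean(0).round(4),"near/far",np.median(g(365,415,420,440)[:,2]),np.median(g(365,500,420,540)[:,2]),"L/R",np.median(g(362,420,375,530)[:,2]),np.median(g(410,420,422,530)[:,2]))
    print("wheel",np.round([np.median(g(*q)[:,2]) for q in((150,200,250,300),(500,250,600,300),(230,420,300,480),(520,420,580,470))],4),"hub",np.median(g(340,240,380,280)[:,2]))
    print("collar R",np.round(g(437,455,450,490)[:,2],4))
E
```

```text
handle 629 [0.0705 0.0715 0.0725] [0.5086 0.1228 0.0734] near/far 0.07139337211750685 0.07148519014724758 L/R 0.07128718620561222 0.07128296363673042
wheel [0.0331 0.0331 0.0329 0.0329] hub 0.04066748691063202
collar R [0.0377 0.0364 0.0378 0.037  0.0379 0.0358 0.0365 0.0366 0.0383 0.0368
 0.0381 0.0369 0.0379 0.0387 0.0369 0.0376 0.0377 0.0374 0.0377 0.0371
 0.0377 0.0364 0.0352 0.0385 0.038  0.0391 0.0394 0.0377 0.0392 0.0378
 0.039  0.0376 0.039  0.0359 0.0384 0.0371 0.0374 0.0382 0.0385 0.0385
 0.0389 0.0374 0.0371 0.0377 0.0383 0.038  0.0378 0.0377 0.0389 0.0385
 0.0375 0.0381 0.0371 0.0375 0.0378]
handle 629 [0.0705 0.0715 0.0724] [0.5075 0.1227 0.073 ] near/far 0.07146514864261316 0.07138909722654088 L/R 0.07134130647891226 0.07122659727151259
wheel [0.0332 0.0331 0.0328 0.0329] hub 0.04053775178966937
collar R [0.0365 0.0382 0.036  0.0376 0.0372 0.0377 0.0377 0.0374 0.038  0.0362
 0.038  0.0375 0.0379 0.0383 0.0372 0.0389 0.0383 0.0375 0.0394 0.0369
 0.0383 0.0375 0.0379 0.0371 0.037  0.0374 0.0366 0.0369 0.0365 0.0377
 0.0361 0.0378 0.0378 0.0375 0.0372 0.0364 0.0384 0.0367 0.0378 0.0381
 0.0387 0.0375 0.0368 0.038  0.0372 0.0375 0.0378 0.0394 0.0368 0.0381
 0.0369 0.0369 0.0386 0.0389 0.0371]
```

The handle top is 38.4 mm above the wheel (38 mm when fully home) and level, and nothing moved over 1.4 s. I'll hand in.

```bash
python3 -c "
from cell import hand_in
print(hand_in())"
```

```text
the job is handed in; nothing more can be done
None
```

The locking pin is fully home through the wheel into the hidden ring hole and is holding the wheel against its spring. I handed the job in at about 18 s of the 72 s allowed.

**What I did:**
- **Picking up the pin:** I took the largest of the three similar pins, the one in the wooden stand, and put it into the wheel's hole.
- **Turning and feeling:** I turned the wheel anticlockwise and touched the ring with about 5 N. The axial force fell away from about 0.54 rad, and at about 0.59 rad of pin travel I lowered the pin into the hole with almost no resistance.
- **Seating and release:** I pushed the pin until the collar met the wheel, with a peak reading of about 8 N. I then eased the spring load onto the ring, opened the gripper and backed away.

**Last checks:**
- **Seating:** The handle top is 38.4 mm above the wheel, against 38 mm nominal. It is level, and the collar rests on the wheel.
- **Holding:** The wheel and pin looked the same in pictures taken 1.4 s apart after release. A raw pixel comparison of two wrist pictures did flag differences in the wheel area. The arm settled by about 1 mm between those pictures, and the heights agreed within 0.2 mm, so I put it down to that.
- **Other things on the bench:** They appear where they were in the side picture. I judged this by eye and did not measure it.
- **Disagreements:** The cameras differed by 3 to 5 mm on the wheel's position, which I settled by feel. In one low-resolution scene crop I could not tell a gap under the collar from shading, but the wrist camera depth (collar top about 4.5 mm above the wheel, 4 mm nominal) showed it seated.

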